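Fit the carrying bar to a laundry supply tote and lift it level

ROBOT

A 6-joint arm with a two-finger parallel gripper is mounted at the origin on the work surface. World frame = base frame: x ahead of the robot, y to its left, z up, the work surface at z = 0. Lengths are in m, angles in rad, forces in N, time in s.
With the tool pointing down it reaches from about 0.35 to 0.85 m from the base axis. Payload 8.1 kg.
Tool frame: the origin (TCP) lies at the very end of the fingers, on their centre line; the grasp point (between the pads) lies 19 mm behind it; z points along the fingers, y is the line along which they close (so a half turn about z gives the same grasp; the last joint's range is limited). The gripper opens to 93 mm and grips with 3 to 60 N. Pads are 15 mm wide; open, the fingers measure 128 mm over their backs; the gripper's body (75 mm by 188 mm) begins 65 mm behind the grasp point.
Start: joints at [-1.308, 0.13, 1.488, -0, 1.523, -0.085], TCP at [0.205, -0.564, 0.19] pointing down, gripper open.
Joint ranges: [-2.96, 2.96], [-0.89, 2.26], [0.02, 2.5], [-1.34, 4.48], [0, 2.73], [-2.66, 2.66]. Speed limits (rad/s): [2.39, 2.39, 2.79, 3.14, 3.14, 3.14].

INTERFACE

Orientations are given as a rotation vector (axis times angle).
In Python, from station import * gives the robot as it stands.
- The arm moves only by the tool send_rows, never from a script. Its arguments are lists of equal length, an entry for each row: "linear": the shift along the tool's x, y, z in units of 50 mm (1.0 is 50 mm), a list of three; "twist": the turn, a rotation vector about the tool's x, y, z in units of 180 degrees (1.0 is 180 degrees), a list of three; "hand": the finger opening in mm, from 0 to 93. In form: {"linear": [[x, y, z], ...], "twist": [[wx, wy, wz], ...], "hand": [hand, ...]}. A call has 1 to 12 rows; each row shifts and turns the commanded pose from where the row before left it, along the tool's axes as they then stand; what a row does not reach is not made up. A row lasts 1/12 s, in which the tool goes at most 41.7 mm and 7.16 degrees, less where a joint would pass 70% of its speed; a pose out of reach is approached as far as the arm can. A call with a number of a shift or a turn outside -1 to 1 is refused whole. A call with a gripper value outside its range is refused whole. The fingers move at their own pace and stop on an object; the grip force is fixed at half the most. Time passes only in rows, so rows that do not move let the fingers close. It gives the time, the measured TCP pose, the force, the opening and the grip force at its end, in the units of the state.
- read_state(): the state, without advancing time (a new reading comes with each control period).
- snapshot(name): name is "scene" or "top" or "wrist"; returns the picture (480x640x3 uint8, red, green, blue); there is no depth.
- camera_params(name): a dict with "fovy" (degrees; the focal length in pixels is half the picture's height over the tangent of half this angle, whatever the lens; pixels are square), "cx", "cy" (the principal point, pixels), "rvec" (rotation vector, rad) and "tvec" (3), from world to camera coordinates, as OpenCV has them. Camera axes: x right, y down, z forward; pixel columns grow to the right and rows downward; lengths in m; the calibration is good to about 2 mm. A picture is of the moment at which its call begins: read the wrist's pose just before it. camera_params takes no time and is no camera call; for the wrist camera it gives the pose at the moment of the call.
- close_job(): hands the job in; it is judged then, once.
The state is a dict: "time": time; "q": joint angles; "qvel": joint speeds; "tau": joint torques, N m; "tool_pos": TCP position; "tool_rot": TCP orientation; "ft_force": force on the tool from outside, world axes, zero at the start; "moment": the same for the moment, N m; "opening": opening from 0.0 (shut) to 1.0 (fully open); "grasp_force": force on a finger pad.
Only numpy, scipy, OpenCV 4.12 (cv2) and the standard library are available. Lean on these libraries where they do the work, as an engineer would, in place of code of your own. Each camera call takes 0.05 s, during which the arm holds its last target. There are 200 camera calls.

TASK

Slide the loose handle bar through the square eyelets in both end boards of the laundry tote until its black collar is against the end board, with the tote still standing on the counter. Then take the bar in the middle, between the boards, and lift the tote by the bar alone about ten centimetres clear of the counter, keeping it level with both tubs standing in it. Finish while still holding it there, level and motionless; leave the softener bottle, soap bottle and dish where they are.

Things in the scene. Friction and masses are not known exactly. Their poses are not given: they have to be found in the camera images.
- tote: Grey open tray, 120 (x) by 160 mm (y), walls and middle cross wall 45 mm high, floor 6 mm. Brown end board at each y end: 70 mm wide, 8 mm thick (y 72 to 80 mm), 136 mm high, with a square eyelet hole 20 x 20 mm, black-edged, centred 112 mm above the underside. Loose on the counter, about 0.4 kg. Origin: centre of the underside, z up.
- eyelet_near (a point): Centre of the square hole, on the outer face of the tote's end board on its -y side (towards where the bar starts); 112 mm above the tote's underside.
- eyelet_far (a point): Centre of the square hole, on the outer face of the tote's end board on its +y side, 160 mm from the other.
- bar: Bar along its y axis. Origin on the axis at the black collar's face. Aluminium shaft 12 x 12 mm runs to y 178, tapered nose to y 190 mm. Collar 30 x 30 x 6 mm (y 0 to -6), red grip 18 x 18 mm (y -6 to -62). 0.11 kg, balances near y 60 mm. Starts level in the rest, flat face up, axis 51 mm above the counter, nose roughly to world +y (within 0.4 rad).
- bar_tip (a point): Tip of the bar's tapered nose, on its axis.
- bar_grip (a point): Middle of the red grip, on the bar's axis, 34 mm behind the collar's face.
- rest: Fixed blue rest: base 60 x 130 x 8 mm (x, y, z), two forked posts at y -50 and +50 mm, 30 mm wide in x, 10 mm in y, 55 mm high. The bar's shaft lies along y in the 16 mm wide, 10 mm deep forks, collar and red grip overhanging the -y end; lift it straight up. Origin: centre of the underside.
- tub_a: Round tub with green lid, 52 mm diameter, 50 mm high, standing loose in the tote's -y half. Origin: centre of the underside. About 0.1 kg.
- tub_b: Round tub with orange lid, same size, standing loose in the tote's +y half. Origin: centre of the underside. About 0.1 kg.
- softener: Bystander: white bottle with blue cap, 68 mm diameter, 140 mm high, beyond the work. Origin: centre of the underside.
- soap: Bystander: green bottle with yellow cap, 60 mm diameter, 120 mm high. Origin: centre of the underside.
- dish: Bystander: white ceramic dish, 90 mm diameter, 35 mm high. Origin: centre of the underside.
Not all that is in view belongs to the job. There is more than one size of the rest; the one meant has the size given above.

How it is judged:
By the outcome, as a careful person would: the job done as asked, in the order asked, and still so for the second after the job is handed in, while the arm keeps its last pose, push and grip.
It also fails if it takes over 67 s, if anything falls off the work surface, if the arm or the gripper's body presses on something with over 40 N, if the wrist force passes 120 N, or if a joint passes its speed limit or range.

## Working session

There is one attempt and no reset: what is moved stays moved. The work goes in short steps, Python scripts to look and compute and a tool call to move; the robot and the scene stay as the last step left them, time stands still between calls to the robot, and variables do not carry over. Pictures are saved under pics/ and viewed, at most 10 in all, crops included, and the job is handed in when it is done.

Besides the shell and the picture viewer there is one more tool, called after "Call:" as name(argument=value, ...), one argument or row to a line, values as JSON. send_rows: Moves the arm, as the interface text tells. Its arguments: {"type":"object","properties":{"linear":{"type":"array"},"twist":{"type":"array"},"hand":{"type":"array"}},"required":["linear","twist","hand"]}

```bash
mkdir -p pics; ls; python3 - <<'E'
from station import *
import cv2
s=read_state();print(s)
for n in("scene","top","wrist"):
    p=camera_params(n);print(n,p)
    cv2.imwrite(f"pics/{n}0.png",snapshot(n)[:,:,::-1])
E
```

```text
pics
{'time': 0.0, 'q': array([-1.30843234e+00,  1.31176642e-01,  1.48926162e+00, -1.09487184e-05,
        1.52301342e+00, -8.54258916e-02]), 'qvel': array([ 6.51004003e-04,  2.80429708e-04, -4.11528458e-05, -3.84442899e-04,
       -1.31758047e-03,  2.05025301e-03]), 'tau': array([ 1.67066378e-05, -5.59835994e+01, -4.91768110e+01,  7.69468700e-02,
        3.50481807e-02, -1.61394446e-04]), 'tool_pos': array([ 0.20433225, -0.56347119,  0.18908797]), 'tool_rot': array([-3.09238919e+00, -5.43238493e-01,  2.74953818e-04]), 'ft_force': array([0.39807504, 0.03839361, 0.22581852]), 'moment': array([0.01504158, 0.0452994 , 0.01111914]), 'grasp_force': 0.0, 'opening': 0.99864503569469}
scene {'fovy': 51.08425383976714, 'cx': 321.4990687240381, 'cy': 231.16736576853776, 'rvec': array([ 1.15487338,  2.29806683, -1.03140529]), 'tvec': array([ 0.35709413, -0.23881524,  1.43457243])}
top {'fovy': 44.32026583977974, 'cx': 314.3606957781973, 'cy': 228.76943676331175, 'rvec': array([ 2.13657542, -2.16157499,  0.17123521]), 'tvec': array([-0.02132707,  0.6081467 ,  1.12468647])}
wrist {'fovy': 63.615653668119336, 'cx': 323.520873933883, 'cy': 241.02369881740978, 'rvec': array([-2.38818206,  1.67590002,  0.22628543]), 'tvec': array([-0.59868151, -0.03104779,  0.39043718])}
```

View pics/top0.png

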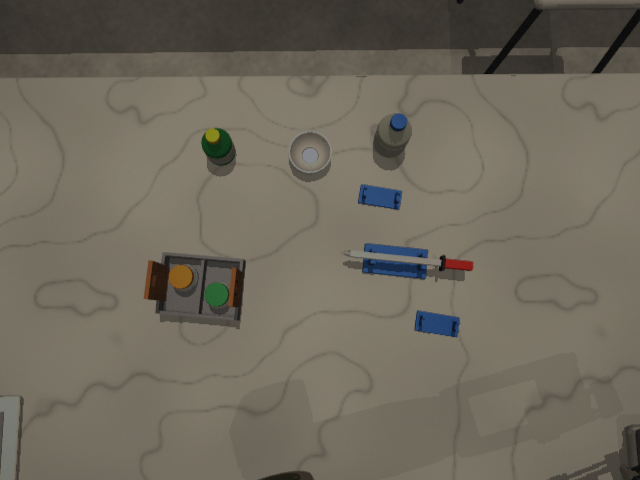

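View pics/scene0.png

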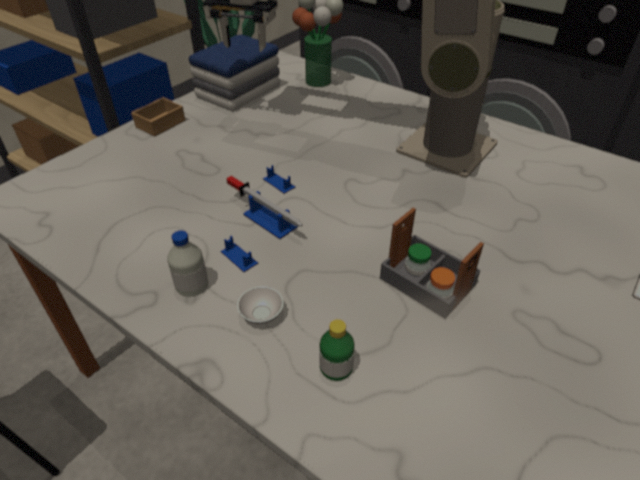

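The top view shows the tote at about (200,290), the bar from its tip at (347,254) to the red grip at (460,265), and the correct large rest at (395,262). The smaller rests at (380,197) and (437,324) are decoys. Next I'll measure positions.

```bash
cat > h.py <<'E'
from station import *
import numpy as np, cv2
def cam(n):
    p=camera_params(n); f=240/np.tan(np.radians(p['fovy'])/2)
    R=cv2.Rodrigues(np.array(p['rvec']))[0]; return f,p['cx'],p['cy'],R,np.array(p['tvec'])
def ray(c,u,v):
    f,cx,cy,R,t=c; d=R.T@np.array([(u-cx)/f,(v-cy)/f,1]); return -R.T@t,d
def onz(c,u,v,z):
    o,d=ray(c,u,v); return o+d*(z-o[2])/d[2]
def proj(c,P):
    f,cx,cy,R,t=c; q=R@np.array(P)+t; return np.array([cx+f*q[0]/q[2],cy+f*q[1]/q[2]])
def tri(c1,p1,c2,p2):
    o1,d1=ray(c1,*p1);o2,d2=ray(c2,*p2)
    s=np.linalg.lstsq(np.c_[d1,-d2],o2-o1,rcond=None)[0]
    a,b=o1+d1*s[0],o2+d2*s[1]; return (a+b)/2,np.linalg.norm(a-b)
def blobs(img,lo,hi,amin=30):
    h=cv2.cvtColor(img,cv2.COLOR_RGB2HSV); m=cv2.inRange(h,np.array(lo),np.array(hi))
    n,l,s,c=cv2.connectedComponentsWithStats(m)
    return m,l,[(i,s[i],c[i]) for i in range(1,n) if s[i][4]>=amin]
COL=dict(red=((0,170,80),(4,255,255)),orange=((8,200,120),(20,255,255)),green=((50,150,60),(75,255,255)),blue=((105,150,60),(125,255,255)),brown=((4,120,40),(16,230,180)))
E
cat > m.py <<'E'
from h import *
for n in("top","scene"):
    im=cv2.imread(f"pics/{n}0.png")[:,:,::-1].copy();c=cam(n)
    for k,(lo,hi) in COL.items():
        m,l,b=blobs(im,lo,hi)
        for i,s,ce in b:
            pts=np.argwhere(l==i)[:,::-1].astype(np.float32); r=cv2.minAreaRect(pts)
            print(n,k,s[4],s[:4],ce.round(1),"rect",np.round(r[0],1),np.round(r[1],1),round(r[2],1), "z0",onz(c,*r[0],0).round(3)[:2],"z51",onz(c,*r[0],.051).round(3)[:2],"z56",onz(c,*r[0],.056).round(3)[:2])
E
python3 m.py; python3 - <<'E'
import cv2
a=cv2.imread('pics/top0.png')
l=cv2.resize(a[240:340,130:260],None,fx=6,fy=6,interpolation=cv2.INTER_CUBIC)
cv2.imwrite('pics/c1.png',l)
E
```

```text
top red 233 [445 259  28  11] [458.4 264.4] rect [458.5 264.6] [27.4  8.6] 6.0 z0 [ 0.537 -0.323] z51 [ 0.533 -0.31 ] z56 [ 0.532 -0.309]
top orange 81 [169 269  12  19] [173.9 279.1] rect [173.7 279. ] [18.6  8.8] 69.4 z0 [0.514 0.258] z51 [0.511 0.247] z56 [0.511 0.246]
top green 50 [217 129  12  10] [222.6 133.3] rect [222.6 132.7] [11.4  7.2] 66.0 z0 [0.822 0.162] z51 [0.805 0.155] z56 [0.804 0.154]
top green 40 [205 290   9  15] [208.8 297.3] rect [209.2 297. ] [14.5  7.5] 78.7 z0 [0.477 0.186] z51 [0.476 0.177] z56 [0.475 0.176]
top blue 178 [391 114  15  15] [398.3 121.3] rect [398. 121.] [14. 14.] 90.0 z0 [ 0.844 -0.209] z51 [ 0.827 -0.201] z56 [ 0.825 -0.2  ]
top blue 686 [359 185  42  24] [379.2 196.6] rect [379.4 196.6] [40.8 17.8] 9.5 z0 [ 0.681 -0.165] z51 [ 0.671 -0.159] z56 [ 0.67  -0.158]
top blue 438 [365 244  62  14] [395.4 250.2] rect [395.6 250.3] [61.9  7.2] 5.9 z0 [ 0.568 -0.195] z51 [ 0.562 -0.188] z56 [ 0.562 -0.187]
top blue 764 [363 259  63  19] [393.9 268.5] rect [394.2 268.3] [62.7 13.1] 6.1 z0 [ 0.531 -0.191] z51 [ 0.527 -0.184] z56 [ 0.527 -0.183]
top bl
[... 2741 characters left out ...]
0.712]
scene brown 1395 [ 13 119  64  44] [ 39.9 140.7] rect [ 39.9 143.7] [64.3 34.1] 29.1 z0 [ 0.682 -0.95 ] z51 [ 0.716 -0.858] z56 [ 0.719 -0.849]
scene brown 822 [390 209  25  58] [401.  237.8] rect [401.  237.2] [19.  59.2] 7.4 z0 [0.41  0.086] z51 [0.462 0.11 ] z56 [0.467 0.113]
scene brown 503 [455 243  28  48] [467.6 268.3] rect [467.8 266.3] [16. 52.] 15.4 z0 [0.405 0.249] z51 [0.457 0.262] z56 [0.463 0.263]
scene brown 2241 [ 11 248  88 128] [ 60.  316.8] rect [ 56.8 307.6] [149.   21.5] 60.3 z0 [ 0.998 -0.357] z51 [ 1.011 -0.304] z56 [ 1.012 -0.299]
scene brown 449 [430 266  25  23] [442.  277.3] rect [442. 277.] [22. 24.] 90.0 z0 [0.467 0.218] z51 [0.515 0.233] z56 [0.52  0.235]
```

View pics/c1.png

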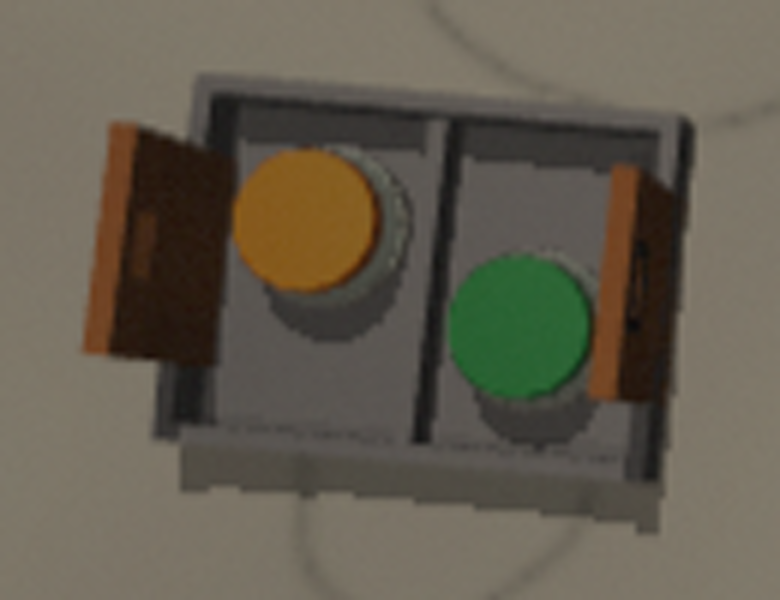

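The crop shows clear board tops: far board (83..135, 123..355) and near board (588..638, 165..400). I'll cast these onto z = 0.136, and the tray rim onto z = 0.045.

```bash
python3 - <<'E'
from h import *
c=cam("top")
P=lambda u,v,z: onz(c,(u+.5)/6-.5+130,(v+.5)/6-.5+240,z)
fo=[P(110,123,.136),P(83,352,.136)];fi=[P(135,127,.136),P(107,355,.136)]
ni=[P(613,165,.136),P(588,397,.136)];no=[P(638,167,.136),P(613,400,.136)]
for n,a in zip(("fo","fi","ni","no"),(fo,fi,ni,no)):
    print(n,a[0].round(4)[:2],a[1].round(4)[:2],"w",np.linalg.norm(a[0]-a[1]).round(4),"mid",((a[0]+a[1])/2).round(4)[:2])
F=(fo[0]+fo[1])/2;N=(no[0]+no[1])/2;d=F-N
print("len",np.linalg.norm(d),"yaw(from +y)",np.degrees(np.arctan2(-d[0],d[1])))
print("centre",((F+N)/2))
R=[P(*q,.045) for q in((197,75),(690,118),(155,438),(660,482))]
print("rim",np.round(R,4)[:,:2].tolist(),np.mean(R,0), "y-len",np.linalg.norm(R[0]-R[1]),"x-len",np.linalg.norm(R[0]-R[2]))
for n,q in(("a",(518,326)),("b",(305,220))): print("tub",n,P(*q,.056))
# scene check: board tops ray
im=cv2.imread("pics/top0.png")[:,:,::-1].copy()
# bar axis: bright shaft; sample columns 350..440
h=cv2.cvtColor(im,cv2.COLOR_RGB2HSV)
pts=[]
for u in range(356,440,4):
    col=im[240:280,u].astype(int); m=(col.min(1)>115)&(col.max(1)-col.min(1)<25)
    v=np.where(m)[0]+240; pts.append((u,v.min() if len(v) else -1,v.max() if len(v) else -1,len(v)))
print(pts)
l=np.hstack([cv2.resize(im[235:285,335:480,::-1],None,fx=5.5,fy=5.5,interpolation=cv2.INTER_CUBIC)]);cv2.imwrite("pics/c2.png",l)
E
```

```text
fo [0.5403 0.2747] [0.4717 0.2807] w 0.0689 mid [0.506  0.2777]
fi [0.539  0.2672] [0.4707 0.2736] w 0.0686 mid [0.5048 0.2704]
ni [0.5258 0.123 ] [0.4565 0.1299] w 0.0697 mid [0.4912 0.1265]
no [0.5251 0.1155] [0.4555 0.1224] w 0.07 mid [0.4903 0.119 ]
len 0.1595357958549766 yaw(from +y) -5.627864286216089
centre [0.49814482 0.19834989 0.136     ]
rim [[0.5647, 0.2714], [0.5487, 0.1097], [0.4469, 0.2819], [0.4308, 0.1188]] [0.49779897 0.19546619 0.045     ] y-len 0.16250626319106376 x-len 0.118321221873335
tub a [0.48107208 0.16350422 0.056     ]
tub b [0.51598717 0.23266831 0.056     ]
[(356, np.int64(251), np.int64(255), 5), (360, np.int64(251), np.int64(256), 6), (364, np.int64(252), np.int64(256), 5), (368, np.int64(252), np.int64(257), 6), (372, np.int64(253), np.int64(257), 5), (376, np.int64(253), np.int64(258), 6), (380, np.int64(254), np.int64(258), 5), (384, np.int64(254), np.int64(258), 5), (388, np.int64(255), np.int64(259), 5), (392, np.int64(255), np.int64(259), 5), (396, np.int64(255), np.int64(260), 6), (400, np.int64(256), np.int64(260), 5), (404, np.int64(256), np.int64(260), 5), (408, np.int64(257), np.int64(261), 5), (412, np.int64(257), np.int64(261), 5), (416, np.int64(258), np.int64(262), 5), (420, np.int64(259), np.int64(262), 4), (424, np.int64(259), np.int64(263), 5), (428, np.int64(259), np.int64(263), 5), (432, np.int64(260), np.int64(263), 3), (436, np.int64(260), np.int64(263), 4)]
```

View pics/c2.png

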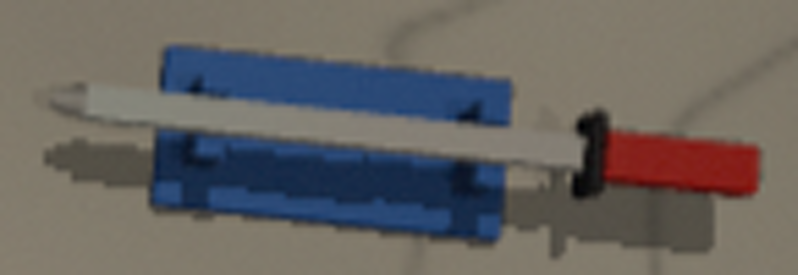

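```bash
python3 - <<'E'
from h import *
from scipy.spatial.transform import Rotation as Ro
c=cam("top")
P=lambda u,v,z: onz(c,(u+.5)/5.5-.5+335,(v+.5)/5.5-.5+235,z)
a,b=P(88,102,.057),P(580,149,.057);d=a-b
print("shaft",a,b,np.linalg.norm(d),"yaw",np.degrees(np.arctan2(-d[0],d[1])))
g=P(683,161,.060);tip=P(38,98,.051);print("gripmid",g,"tip",tip,"dist (want .224)",np.linalg.norm((g-tip)[:2]))
col=(P(590,112,.066)+P(577,193,.066))/2; print("collar",col)
v=(tip-g);print("yaw tip-grip",np.degrees(np.arctan2(-v[0],v[1])))
s=read_state();R=Ro.from_rotvec(s['tool_rot']).as_matrix();print(R.round(3),s['tool_pos'])
w=cam("wrist");o,_=ray(w,320,240);print("wristcam pos in tool",R.T@(o-s['tool_pos']),"axes",(R.T@w[3].T).round(3))
E
```

```text
shaft [ 0.55718818 -0.09848795  0.057     ] [ 0.53843927 -0.27296434  0.057     ] 0.1754808547501057 yaw -6.133364346125367
gripmid [ 0.53348983 -0.30865243  0.06      ] tip [ 0.5594671  -0.08108196  0.051     ] dist (want .224) 0.22904833375642206
collar [ 0.53640195 -0.27212475  0.066     ]
yaw tip-grip -6.512149241472365
[[ 0.94   0.341 -0.   ]
 [ 0.341 -0.94   0.001]
 [ 0.    -0.001 -1.   ]] [ 0.20437099 -0.56360829  0.18932561]
wristcam pos in tool [ 7.15908589e-02 -7.32568591e-05 -1.94292721e-01] axes [[-0.001 -0.965 -0.262]
 [ 1.    -0.001 -0.001]
 [ 0.001 -0.262  0.965]]
```

Call:
send_rows(
  linear=[
    [0,0,0],
    [0,0,0],
    [0,0,0],
    [0,0,0],
    [0,0,0],
    [0,0,0],
    [0,0,0],
    [0,0,0],
    [0,0,0],
    [0,0,0],
    [0,0,0],
    [0,0,0],
  ],
  twist=[
    [0,0,-0.0296],
    [0,0,-0.0296],
    [0,0,-0.0296],
    [0,0,-0.0296],
    [0,0,-0.0296],
    [0,0,-0.0296],
    [0,0,-0.0296],
    [0,0,-0.0296],
    [0,0,-0.0296],
    [0,0,-0.0296],
    [0,0,-0.0296],
    [0,0,-0.0296],
  ],
  hand=[70,70,70,70,70,70,70,70,70,70,70,70],
)

```text
time: 1.15
tool_pos: [0.2044, -0.5638, 0.1897]
tool_rot: [-2.332, -2.104, -0.001]
ft_force: [0.0, 0.1, 0.7]
opening: 0.755
grasp_force: 0.0
```

Call:
send_rows(
  linear=[
    [0.49,0.5,0],
    [0.49,0.5,0],
    [0.49,0.5,0],
    [0.49,0.5,0],
    [0.49,0.5,0],
    [0.49,0.5,0],
    [0.49,0.5,0],
    [0.49,0.5,0],
    [0.49,0.5,0],
    [0.49,0.5,0],
    [0.49,0.5,0],
    [0.49,0.5,0],
  ],
  twist=[
    [0,0,0],
    [0,0,0],
    [0,0,0],
    [0,0,0],
    [0,0,0],
    [0,0,0],
    [0,0,0],
    [0,0,0],
    [0,0,0],
    [0,0,0],
    [0,0,0],
    [0,0,0],
  ],
  hand=[60,60,60,60,60,60,60,60,60,60,60,60],
)

```text
time: 2.15
tool_pos: [0.5353, -0.3024, 0.1898]
tool_rot: [-2.337, -2.099, 0.0]
ft_force: [0.2, -1.2, -0.1]
opening: 0.645
grasp_force: 0.0
```

```bash
cat >> h.py <<'E'
from scipy.spatial.transform import Rotation as Ro
def delta(p,Rt=None):
    s=read_state();R=Ro.from_rotvec(s['tool_rot']).as_matrix()
    print("pos",s['tool_pos'].round(4),"xang",np.degrees(np.arctan2(R[1,0],R[0,0])).round(2),"z",R[:,2].round(4),"t",s['time'],"units",((R.T@(np.array(p)-s['tool_pos']))/.05).round(3),"F",s['ft_force'].round(1),"open",s['opening']*93,s['grasp_force'])
E
python3 - <<'E'
from h import *
delta([.5348,-.3023,.032])
w=cam("wrist");im=snapshot("wrist");cv2.imwrite("pics/w1.png",im[:,:,::-1])
for k in("red",):
    m,l,b=blobs(im,*COL[k])
    for i,s,ce in b:
        r=cv2.minAreaRect(np.argwhere(l==i)[:,::-1].astype(np.float32));print(s,ce,r,onz(w,*ce,.06))
E
```

```text
pos [ 0.5353 -0.3024  0.1898] xang 83.86 z [-4.e-04  2.e-04 -1.e+00] t 2.15 units [-0.    -0.008  3.157] F [ 0.2 -1.2 -0.1] open 59.947215366479 0.0
[ 312  199   21   61 1230] [321.79756098 228.61138211] ((322.0, 229.0), (60.0, 20.0), 90.0) [ 0.53213784 -0.30654949  0.06      ]
```

View pics/w1.png

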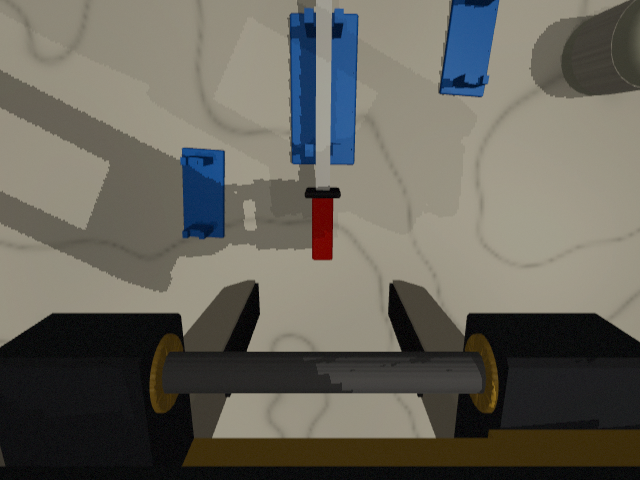

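The wrist view shows the bar vertical in the picture, with the red grip at (322,229) centred between the fingers. Next I descend and close.

Call:
send_rows(
  linear=[
    [0,-0.01,0.26],
    [0,0,0.26],
    [0,0,0.26],
    [0,0,0.26],
    [0,0,0.26],
    [0,0,0.26],
    [0,0,0.26],
    [0,0,0.26],
    [0,0,0.26],
    [0,0,0.26],
    [0,0,0.26],
    [0,0,0.26],
  ],
  twist=[
    [0,0,0],
    [0,0,0],
    [0,0,0],
    [0,0,0],
    [0,0,0],
    [0,0,0],
    [0,0,0],
    [0,0,0],
    [0,0,0],
    [0,0,0],
    [0,0,0],
    [0,0,0],
  ],
  hand=[60,60,60,60,60,60,60,60,60,60,60,60],
)

```text
time: 3.2
tool_pos: [0.5338, -0.3038, 0.0329]
tool_rot: [2.337, 2.099, 0.0]
ft_force: [0.2, -1.2, 0.3]
opening: 0.645
grasp_force: 0.0
```

Call:
send_rows(
  linear=[
    [0,0,0.02],
    [0,0,0],
    [0,0,0],
    [0,0,0],
    [0,0,0],
    [0,0,0],
    [0,0,0],
    [0,0,0],
    [0,0,0],
    [0,0,0],
    [0,0,0],
    [0,0,0],
  ],
  twist=[
    [0,0,0],
    [0,0,0],
    [0,0,0],
    [0,0,0],
    [0,0,0],
    [0,0,0],
    [0,0,0],
    [0,0,0],
    [0,0,0],
    [0,0,0],
    [0,0,0],
    [0,0,0],
  ],
  hand=[40,30,20,10,10,10,10,10,10,10,10,10],
)

```text
time: 4.2
tool_pos: [0.5337, -0.3038, 0.0331]
tool_rot: [-2.337, -2.099, -0.0]
ft_force: [0.2, -0.1, -0.0]
opening: 0.109
grasp_force: 0.0
```

```bash
python3 - <<'E'
from h import *
delta([.5337,-.3038,.033])
im=snapshot("wrist");im2=snapshot("scene")
cv2.imwrite("pics/w2.png",np.hstack([cv2.resize(im,(400,300)),cv2.resize(im2[120:270,180:380],(400,300))])[:,:,::-1])
E
```

```text
pos [ 0.5337 -0.3038  0.0331] xang 83.86 z [-0.  0. -1.] t 4.2 units [-0.001 -0.     0.002] F [ 0.2 -0.1 -0. ] open 10.179922979191685 0.0
```

View pics/w2.png

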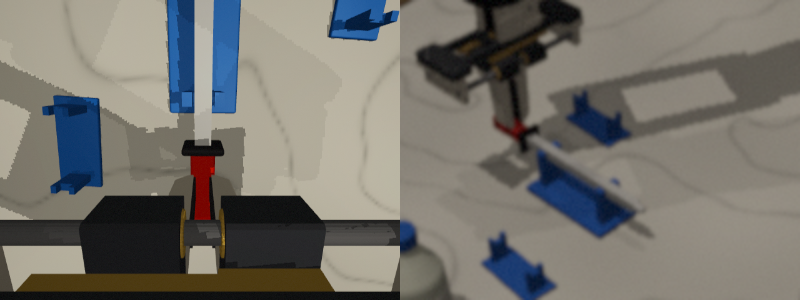

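Call:
send_rows(
  linear=[
    [0,0,0],
    [0,0,0],
    [0,0,0],
    [0,0,0],
  ],
  twist=[
    [0,0,0],
    [0,0,0],
    [0,0,0],
    [0,0,0],
  ],
  hand=[0,0,0,0],
)

```text
time: 4.63
tool_pos: [0.5337, -0.3038, 0.0331]
tool_rot: [-2.337, -2.099, 0.0]
ft_force: [1.2, 1.0, -0.2]
opening: 0.005
grasp_force: 0.0
```

```bash
python3 - <<'E'
from h import *
delta([.5337,-.3038,.033])
im=snapshot("wrist")
cv2.imwrite("pics/w3.png",cv2.resize(im[200:440,220:420],(600,720))[:600,:,::-1])
E
```

```text
pos [ 0.5337 -0.3038  0.0331] xang 83.86 z [-0.  0. -1.] t 4.6333 units [-0.001 -0.     0.002] F [ 1.2  1.  -0.2] open 0.4613549925778658 0.0
```

View pics/w3.png

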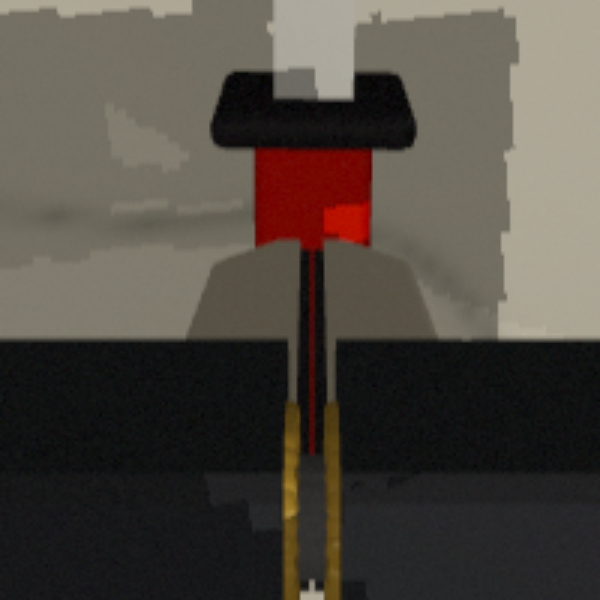

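```bash
python3 - <<'E'
from h import *
c=cam("scene");f=lambda p:((proj(c,p)-[180,120])*2).round(0)
for z in(.033,.06,.09): print(z,f((.5337,-.3038,z)))
for y in(-.334,-.2785): print("red",y,f((.5338+(y+.3038)*.107,y,.051)))
print(cam("wrist")[0])
im=snapshot("scene");cv2.imwrite("pics/s3.png",cv2.resize(im[145:215,200:290],None,fx=8,fy=8,interpolation=cv2.INTER_CUBIC)[:,:,::-1])
f=lambda p:((proj(c,p)-[200,145])*8).round(0)
for z in(.033,.06,.09): print(z,f((.5337,-.3038,z)))
E
```

```text
0.033 [115. 141.]
0.06 [113. 123.]
0.09 [110. 102.]
red -0.334 [ 97. 119.]
red -0.2785 [127. 138.]
386.9623334317967
0.033 [301. 364.]
0.06 [291. 292.]
0.09 [280. 209.]
```

View pics/s3.png

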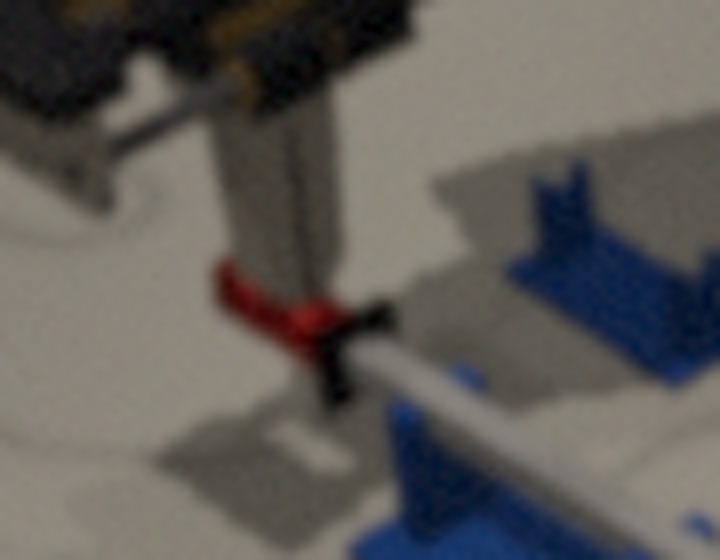

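The scene crop shows the closed fingers ending on top of the red grip at about z = 0.06. The real fingertips therefore sit about 27 mm short of the reported TCP. I'll open, go 23 mm lower and close again. Even if I'm wrong, the reported TCP stays above the counter.

Call:
send_rows(
  linear=[
    [0,0,0],
    [0,0,0],
    [0,0,0],
    [0,0,0],
    [0,0,0],
    [0,0,0],
    [0,0,0],
    [0,0,0.1],
    [0,0,0.1],
    [0,0,0.1],
    [0,0,0.1],
    [0,0,0.06],
  ],
  twist=[
    [0,0,0],
    [0,0,0],
    [0,0,0],
    [0,0,0],
    [0,0,0],
    [0,0,0],
    [0,0,0],
    [0,0,0],
    [0,0,0],
    [0,0,0],
    [0,0,0],
    [0,0,0],
  ],
  hand=[50,50,50,50,50,50,50,50,50,50,50,50],
)

```text
time: 5.73
tool_pos: [0.5331, -0.3034, 0.0088]
tool_rot: [-2.336, -2.098, 0.001]
ft_force: [-0.1, -0.3, -0.5]
opening: 0.534
grasp_force: 0.0
```

Call:
send_rows(
  linear=[
    [0,0,0],
    [0,0,0],
    [0,0,0],
    [0,0,0],
    [0,0,0],
    [0,0,0],
    [0,0,0],
    [0,0,0],
    [0,0,0],
    [0,0,0],
    [0,0,0],
  ],
  twist=[
    [0,0,0],
    [0,0,0],
    [0,0,0],
    [0,0,0],
    [0,0,0],
    [0,0,0],
    [0,0,0],
    [0,0,0],
    [0,0,0],
    [0,0,0],
    [0,0,0],
  ],
  hand=[0,0,0,0,0,0,0,0,0,0,0],
)

```text
time: 6.65
tool_pos: [0.5339, -0.3039, 0.0104]
tool_rot: [2.337, 2.099, 0.0]
ft_force: [-0.6, -0.5, 1.0]
opening: 0.192
grasp_force: 30.0
```

The bar is gripped at 17.9 mm and 30 N. Now I lift it to eyelet height.

Call:
send_rows(
  linear=[
    [0,0,-0.05],
    [0,0,-0.1],
    [0,0,-0.15],
    [0,0,-0.2],
    [0,0,-0.2],
    [0,0,-0.2],
    [0,0,-0.2],
    [0,0,-0.12],
    [0,0,0],
    [0,0,0],
  ],
  twist=[
    [0,0,0],
    [0,0,0],
    [0,0,0],
    [0,0,0],
    [0,0,0],
    [0,0,0],
    [0,0,0],
    [0,0,0],
    [0,0,0],
    [0,0,0],
  ],
  hand=[0,0,0,0,0,0,0,0,0,0],
)

```text
time: 7.48
tool_pos: [0.5341, -0.304, 0.0718]
tool_rot: [2.336, 2.099, 0.0]
ft_force: [-0.1, -0.0, -0.9]
opening: 0.194
grasp_force: 30.0
```

```bash
python3 - <<'E'
from h import *
delta([.534,-.304,.0714])
a=snapshot("top");b=snapshot("scene");cv2.imwrite("pics/top4.png",a[:,:,::-1]);cv2.imwrite("pics/scene4.png",b[:,:,::-1])
A=cv2.resize(a[230:310,330:480],None,fx=5,fy=5,interpolation=cv2.INTER_CUBIC)
B=cv2.resize(b[130:250,210:360],(400,320),interpolation=cv2.INTER_CUBIC)
A=cv2.resize(a[230:290,335:485],(800,320),interpolation=cv2.INTER_CUBIC)
B=cv2.resize(b[140:245,215:415],(533,280),interpolation=cv2.INTER_CUBIC)
o=np.zeros((600,800,3),np.uint8);o[:320]=A;o[320:,:533]=B
cv2.imwrite("pics/m4.png",o[:,:,::-1])
E
```

```text
pos [ 0.5341 -0.304   0.0718] xang 83.86 z [ 9.e-04 -6.e-04 -1.e+00] t 7.4833 units [-0.    -0.001  0.008] F [-0.1 -0.  -0.9] open 18.08654325615303 29.990913569927216
```

View pics/m4.png

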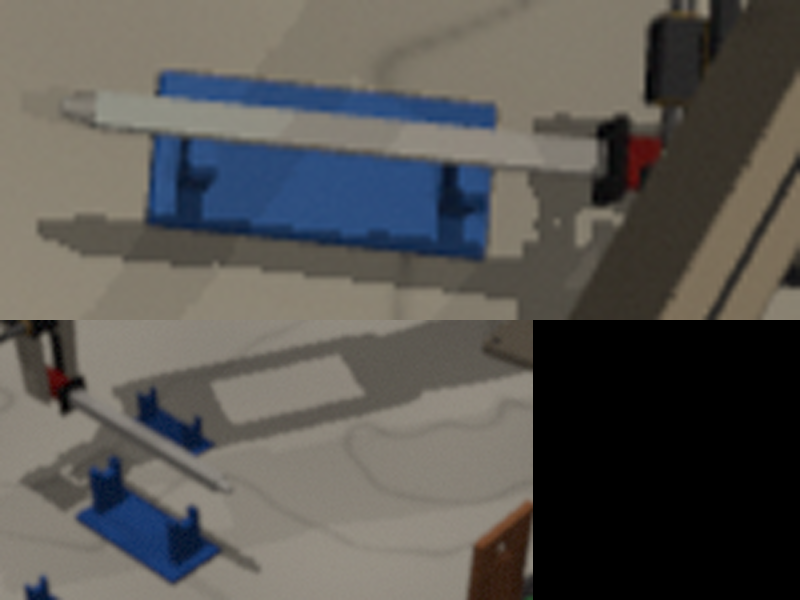

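The mosaic shows the bar lifted and straight. The tip is at top px (346.4,249.1) and scene px (300.9,203.1), and the near board's eyelet is at scene px (403,226). I'll triangulate from these.

```bash
python3 - <<'E'
from h import *
t,s=cam("top"),cam("scene")
T=lambda u,v:((u+.5)/5.3333-.5+335,(v+.5)/5.3333-.5+230)
S=lambda u,v:((u+.5)/2.665-.5+215,(v-320+.5)/2.6667-.5+140)
print("tip",tri(t,T(63,104),s,S(230,489)))
print("shaft root",tri(t,T(600,157),s,S(80,395)))
a,b=onz(t,*T(98,111),.117),onz(t,*T(600,157),.117);d=a-b
print("shaft@z.118",a,b,np.linalg.norm(d),"yaw",np.degrees(np.arctan2(-d[0],d[1])))
print("tip@.112",onz(t,*T(63,104),.112))
n=np.array([.4903,.119,.112]);ax=np.array([.098,.9952,0])
print("near inner proj",proj(s,n+.008*ax),"seen",S(502,549), "near via x-plane")
o,dd=ray(s,*S(502,549)); k=((n+.008*ax-o)@ax)/(dd@ax);print("hole from scene",o+k*dd)
for nm,p in(("near top +x corner",(.5255,.119,.136)),("far top",(.506,.2777,.136))): print(nm,proj(s,p))
E
```

```text
tip (array([ 0.55816715, -0.08576558,  0.11280152]), np.float64(0.0024792296429983563))
shaft root (array([ 0.53611185, -0.2707016 ,  0.11516907]), np.float64(0.00601848262629577))
shaft@z.118 [ 0.55581372 -0.09863795  0.117     ] [ 0.53778369 -0.27275706  0.117     ] 0.17505012338270037 yaw -5.911906347886887
tip@.112 [ 0.55896671 -0.08684623  0.112     ]
near inner proj [404.18754446 225.99369412] seen (403.05534709193245, 225.5614242321971) near via x-plane
hole from scene [0.49574181 0.12650293 0.11616057]
near top +x corner [393.14149948 224.40302077]
far top [473.89092245 252.76119679]
```

Call:
send_rows(
  linear=[
    [0.1,-0.05,0],
    [0.25,-0.12,0],
    [0.32,-0.15,0],
    [0.36,-0.18,0],
    [0.36,-0.18,0],
    [0.36,-0.18,0],
    [0.36,-0.18,0],
    [0.36,-0.18,0],
    [0.36,-0.18,0],
    [0.36,-0.17,0],
    [0.25,-0.12,0],
    [0.13,-0.05,0],
  ],
  twist=[
    [0,0,-0.0022],
    [0,0,0],
    [0,0,0],
    [0,0,0],
    [0,0,0],
    [0,0,0],
    [0,0,0],
    [0,0,0],
    [0,0,0],
    [0,0,0],
    [0,0,0],
    [0,0,0],
  ],
  hand=[0,0,0,0,0,0,0,0,0,0,0,0],
)

```text
time: 8.58
tool_pos: [0.4639, -0.1157, 0.0705]
tool_rot: [-2.328, -2.108, 0.001]
ft_force: [-0.2, -0.3, -0.9]
opening: 0.191
grasp_force: 30.0
```

Call:
send_rows(
  linear=[
    [0,0,0],
    [0,0,0],
  ],
  twist=[
    [0,0,0],
    [0,0,0],
  ],
  hand=[0,0],
)

```text
time: 8.75
tool_pos: [0.4653, -0.1176, 0.0712]
tool_rot: [2.329, 2.108, 0.0]
ft_force: [0.8, 0.2, -0.6]
opening: 0.19
grasp_force: 30.0
```

```bash
python3 - <<'E'
from h import *
delta([.534,-.304,.0714])
a=snapshot("top");b=snapshot("scene");cv2.imwrite("pics/top5.png",a[:,:,::-1]);cv2.imwrite("pics/scene5.png",b[:,:,::-1])
A=cv2.resize(a[245:325,140:360],(800,291),interpolation=cv2.INTER_CUBIC)
B=cv2.resize(b[170:298,300:500],(480,307),interpolation=cv2.INTER_CUBIC)
o=np.zeros((598,800,3),np.uint8);o[:291]=A;o[291:,:480]=B
o[291:,485:800]=cv2.resize(b[195:255,350:410],(315,307),interpolation=cv2.INTER_CUBIC)
cv2.imwrite("pics/m5.png",o[:,:,::-1])
E
```

```text
pos [ 0.4653 -0.1176  0.0712] xang 84.31 z [ 5.e-04 -5.e-04 -1.e+00] t 8.75 units [-3.573e+00  1.736e+00 -1.000e-03] F [ 0.8  0.2 -0.6] open 17.666389839211675 29.990968108177185
```

View pics/m5.png

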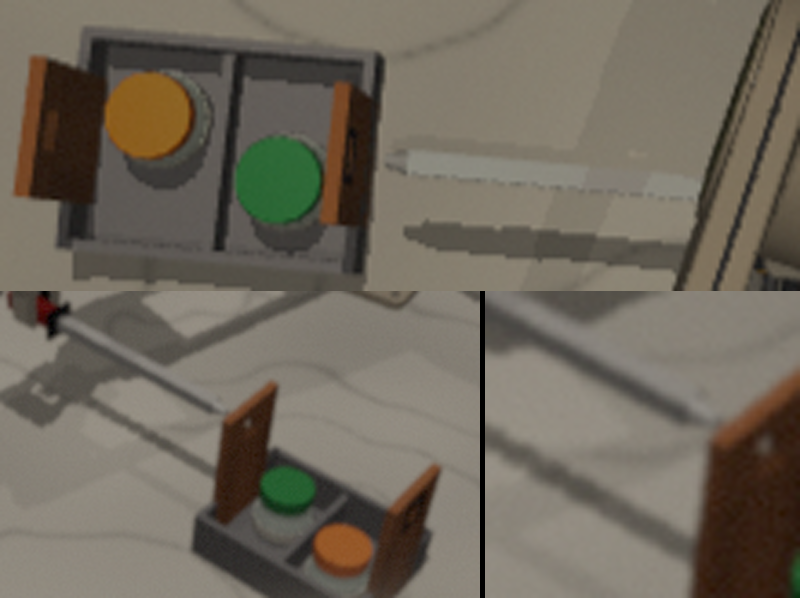

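The final picture shows the tip at top (388,158) lined up laterally with the near eyelet, and in the scene zoom the tip at (717,405) and the eyelet at (767,441). I'll check the height numerically.

```bash
python3 - <<'E'
from h import *
t,s=cam("top"),cam("scene")
T=lambda u,v:((u+.5)/3.6364-.5+140,(v+.5)/3.6375-.5+245)
Z=lambda u,v:((u-485+.5)/5.25-.5+350,(v-291+.5)/5.1167-.5+195)
S=lambda u,v:((u+.5)/2.4-.5+300,(v-291+.5)/2.4-.5+170)
tp=T(388,158)
print("tip tri",tri(t,tp,s,Z(715,406)),"tip@.112",onz(t,*tp,.112))
a,b=onz(t,*T(410,162),.118),onz(t,*T(695,187),.118);d=a-b
print("axis",a,b,"yaw",np.degrees(np.arctan2(-d[0],d[1])))
ax=np.array([.098,.9952,0]);lat=np.array([.9952,-.098,0])
for p in(onz(t,*tp,.112),a,b): print("lat",p@lat,"along",p@ax)
# eyelet bounds in both
n=np.array([.4903,.119,.112])
o,_=ray(s,320,240);v=o-n;print("view slope dz/along",v[2]/(v@ax),"dlat/along",(v@lat)/(v@ax))
print("near eyelet outer proj top",proj(t,n),"seen",T(350,157))
# board height check in scene: near top corners observed
for lt,nm in((.035,"+x"),(-.035,"-x")):
  for al in(0,.008):
    print(nm,al,proj(s,n+lat*lt+ax*al+np.array([0,0,.024])))
print("obs board top: zoom (716,447)",Z(716,447),"big (275,384)",S(275,384),"(225,418)",S(225,418))
print("hole seen",Z(767,441),"pred thru centre",proj(s,n+ax*.008+[0,0,.5*.008*v[2]/(v@ax)]+lat*.5*.008*(v@lat)/(v@ax)))
# sag: shaft in scene
print("scene axis pred tip/root", proj(s,a*[1,1,0]+[0,0,.112]),proj(s,b*[1,1,0]+[0,0,.112]),"obs line",S(215,403),S(65,322))
E
```

```text
tip tri (array([0.4881956 , 0.09874968, 0.11932321]), np.float64(0.001197175231758214)) tip@.112 [0.48884757 0.09899005 0.112     ]
axis [0.486413   0.08728849 0.118     ] [ 0.47217977 -0.05603886  0.118     ] yaw -5.671205741683699
lat 0.4768000798256917 along 0.14642195709025768
lat 0.4755239432006819 along 0.13453797807075796
lat 0.4754051153735716 along -0.009496257342063066
view slope dz/along 1.6717241737098119 dlat/along 1.70383511626846
near eyelet outer proj top [235.4603378  287.41175756] seen (235.88653613463865, 287.79896907216494)
+x 0 [391.71190821 223.61530749]
+x 0.008 [395.05651898 225.42900925]
-x 0 [412.29030043 206.89996266]
-x 0.008 [415.58856243 208.57791947]
obs board top: zoom (716,447) (393.5952380952381, 225.08611996013056) big (275,384) (414.2916666666667, 208.45833333333334) (225,418) (393.45833333333337, 222.625)
hole seen (403.3095238095238, 223.91348916293705) pred thru centre [402.56883266 225.12460701]
scene axis pred tip/root [388.36750533 217.20308991] [335.4095003  188.74373395] obs line (389.2916666666667, 216.375) (326.7916666666667, 182.625)
```

Lateral error is under 1 mm, and by kinematics the axis height is 0.1118. I'll insert slowly and watch the force.

Call:
send_rows(
  linear=[
    [0.1,0,0],
    [0.1,0,0],
    [0.1,0,0],
    [0.1,0,0],
    [0.1,0,0],
    [0.1,0,0],
    [0.1,0,0],
    [0.1,0,0],
    [0.1,0,0],
    [0.1,0,0],
  ],
  twist=[
    [0,0,0],
    [0,0,0],
    [0,0,0],
    [0,0,0],
    [0,0,0],
    [0,0,0],
    [0,0,0],
    [0,0,0],
    [0,0,0],
    [0,0,0],
  ],
  hand=[0,0,0,0,0,0,0,0,0,0],
)

```text
time: 9.68
tool_pos: [0.4701, -0.0672, 0.0712]
tool_rot: [2.33, 2.108, 0.0]
ft_force: [-0.3, -0.5, -0.5]
opening: 0.191
grasp_force: 30.0
```

```bash
cat > chk.py <<'E'
from h import *
# tote motion check vs start picture: template match of tub/tray region, and shaft rows in top
import sys
delta([.534,-.304,.0714])
t=cam("top");a=snapshot("top");cv2.imwrite(f"pics/top_{sys.argv[1]}.png",a[:,:,::-1])
r=cv2.imread("pics/top5.png")[:,:,::-1]
for nm,(y0,y1,x0,x1) in dict(far=(255,305,140,172),tray=(250,330,150,195)).items():
    m=cv2.matchTemplate(a[y0-8:y1+8,x0-8:x1+8],np.ascontiguousarray(r[y0:y1,x0:x1]),cv2.TM_CCOEFF_NORMED)
    _,v,_,(px,py)=cv2.minMaxLoc(m)
    def sub(f): return (f[0]-f[2])/(2*(f[0]-2*f[1]+f[2])) if 0 not in f else 0
    dx=px-8+(sub(m[py,px-1:px+2]) if 0<px<16 else 0);dy=py-8+(sub(m[py-1:py+2,px]) if 0<py<16 else 0)
    print(nm,"score",round(float(v),3),"shift px",np.round((dx,dy),2))
g=a.astype(int);br=(g.min(2)>105)&(g.max(2)-g.min(2)<28)
for u in range(150,320,10):
    v=np.where(br[262:312,u])[0]+262
    v=v[abs(v-(286.5+(u-236)*.087))<5]
    if len(v): print(u,v.min(),v.max(),end=" | ")
E
python3 chk.py 6
```

```text
pos [ 0.4701 -0.0672  0.0712] xang 84.27 z [ 0. -0. -1.] t 9.6833 units [-4.586e+00  1.744e+00 -4.000e-03] F [-0.3 -0.5 -0.5] open 17.80659306789257 29.990689158439636
far score 0.999 shift px [-0.01  0.01]
tray score 0.999 shift px [ 0. -0.]
220 286 286 | 240 285 291 | 250 286 292 | 260 287 293 | 270 287 294 | 280 288 294 | 290 287 295 |
```

The nose is in the near eyelet and the tote hasn't moved. I'll advance until it is just short of the far eyelet.

Call:
send_rows(
  linear=[
    [0.19,0,0],
    [0.19,0,0],
    [0.19,0,0],
    [0.19,0,0],
    [0.19,0,0],
    [0.19,0,0],
    [0.19,0,0],
    [0.19,0,0],
    [0.19,0,0],
    [0.19,0,0],
    [0.15,0,0],
    [0.1,0,0],
  ],
  twist=[
    [0,0,0],
    [0,0,0],
    [0,0,0],
    [0,0,0],
    [0,0,0],
    [0,0,0],
    [0,0,0],
    [0,0,0],
    [0,0,0],
    [0,0,0],
    [0,0,0],
    [0,0,0],
  ],
  hand=[0,0,0,0,0,0,0,0,0,0,0,0],
)

```text
time: 10.73
tool_pos: [0.4809, 0.0403, 0.0711]
tool_rot: [-2.329, -2.108, -0.0]
ft_force: [0.4, 0.0, -1.7]
opening: 0.19
grasp_force: 30.0
```

```bash
python3 chk.py 7; python3 - <<'E'
from h import *
# brightness profile across bar, between boards, on z=.118 plane: edges at several along positions
t=cam("top");a=cv2.imread("pics/top_7.png")
g=cv2.GaussianBlur(cv2.cvtColor(a,cv2.COLOR_BGR2GRAY),(3,3),0).astype(np.float32)
n=np.array([.4903,.119,0]);ax=np.array([.098,.9952,0]);lat=np.array([.9952,-.098,0])
for al in(.02,.04,.06,.08,.1,.12,.13,.135,.14):
    L=np.arange(-.014,.0141,.002);px=np.array([proj(t,n+ax*al+lat*l+[0,0,.118]) for l in L],np.float32)
    print(al,cv2.remap(g,px[:,:1],px[:,1:],cv2.INTER_LINEAR).ravel().astype(int))
E
```

```text
pos [0.4809 0.0403 0.0711] xang 84.29 z [-0.e+00  1.e-04 -1.e+00] t 10.7333 units [-6.746  1.742 -0.007] F [ 0.4  0.  -1.7] open 17.649750208722438 29.990864396095276
far score 0.934 shift px [-0.19 -0.06]
tray score 0.876 shift px [-0.16 -0.02]
160 281 281 | 170 280 284 | 180 281 285 | 190 282 286 | 200 282 287 | 0.02 [ 74  79  82  86  89  93  97  98 100 103 105 106 108 110 112]
0.04 [ 99 101 102  99  91  84  84  86  89  93  96  98 100 103 103]
0.06 [ 41  41  46  66 102 124 129 128 124 107  73  47  43  45  48]
0.08 [ 57  58  63  79 107 127 133 133 131 116  83  60  57  60  61]
0.1 [ 65  71  80  98 116 129 132 132 131 125 109 100 100 102 101]
0.12 [ 87  88  89  95 111 127 132 132 131 124 109  98  98  98  98]
0.13 [ 29  29  31  40  64  93 112 118 110  81  47  32  30  30  29]
0.135 [ 29  30  30  31  43  71 101 110  91  57  35  30  30  29  29]
0.14 [30 30 29 28 31 42 56 60 51 38 31 30 29 29 28]
```

Call:
send_rows(
  linear=[
    [0.08,0,0],
    [0.08,0,0],
    [0.08,0,0],
    [0.08,0,0],
    [0.08,0,0],
    [0.08,0,0],
    [0.08,0,0],
    [0.08,0,0],
    [0.08,0,0],
    [0.08,0,0],
    [0.05,0,0],
    [0,0,0],
  ],
  twist=[
    [0,0,0],
    [0,0,0],
    [0,0,0],
    [0,0,0],
    [0,0,0],
    [0,0,0],
    [0,0,0],
    [0,0,0],
    [0,0,0],
    [0,0,0],
    [0,0,0],
    [0,0,0],
  ],
  hand=[0,0,0,0,0,0,0,0,0,0,0,0],
)

```text
time: 11.78
tool_pos: [0.4851, 0.0821, 0.0711]
tool_rot: [-2.329, -2.108, -0.0]
ft_force: [-0.4, 0.1, -1.3]
opening: 0.191
grasp_force: 30.0
```

```bash
python3 chk.py 8; python3 - <<'E'
from h import *
w=cam("wrist");im=snapshot("wrist");cv2.imwrite("pics/w8.png",im[:,:,::-1])
# profile along bar at collar top level z=.127, offset lat 0 and +-.012, wrist camera
n=np.array([.4903,.119,0]);ax=np.array([.098,.9952,0]);lat=np.array([.9952,-.098,0])
for l in(-.011,.011):
  A=np.arange(-.03,.0141,.001)
  px=np.array([proj(w,n+ax*a+lat*l+[0,0,.127]) for a in A],np.float32)
  v=cv2.remap(im,px[:,:1],px[:,1:],cv2.INTER_LINEAR).reshape(-1,3)
  print(l,[(int(1000*a),*map(int,c)) for a,c in zip(A+1e-6,v)])
E
```

```text
pos [0.4851 0.0821 0.0711] xang 84.29 z [ 0.e+00  1.e-04 -1.e+00] t 11.7833 units [-7.586e+00  1.741e+00 -6.000e-03] F [-0.4  0.1 -1.3] open 17.726729685253122 29.990978837013245
far score 0.803 shift px [-0.37  0.02]
tray score 0.505 shift px [-0.78 -0.01]
160 279 283 | 290 287 296 | 300 288 297 | 310 288 297 | -0.011 [(-29, 56, 13, 8), (-28, 55, 13, 8), (-27, 55, 13, 9), (-26, 67, 9, 6), (-25, 85, 5, 5), (-24, 80, 7, 4), (-23, 80, 12, 12), (-22, 72, 6, 6), (-21, 74, 15, 9), (-20, 71, 13, 9), (-19, 74, 13, 11), (-18, 97, 36, 29), (-17, 109, 54, 46), (-16, 111, 61, 52), (-15, 112, 65, 55), (-14, 112, 69, 57), (-13, 113, 73, 63), (-12, 132, 95, 82), (-11, 34, 28, 29), (-10, 17, 17, 17), (-9, 22, 21, 21), (-8, 22, 21, 21), (-7, 23, 23, 22), (-6, 9, 11, 10), (-5, 15, 12, 15), (-4, 12, 10, 12), (-3, 11, 11, 9), (-2, 11, 10, 10), (-1, 140, 88, 38), (0, 165, 104, 43), (0, 166, 104, 44), (1, 166, 105, 47), (2, 166, 104, 44), (3, 166, 104, 44), (4, 166, 105, 42), (5, 166, 104, 44), (6, 162, 102, 43), (7, 78, 45, 20), (8, 78, 45, 18), (9, 81, 47, 22), (10, 75, 43, 17), (11, 80, 47, 20), (12, 
[... 216 characters left out ...]
, 91, 76), (-20, 97, 92, 77), (-19, 97, 90, 77), (-18, 106, 99, 86), (-17, 135, 129, 114), (-16, 124, 119, 104), (-15, 123, 119, 105), (-14, 123, 119, 105), (-13, 123, 119, 106), (-12, 123, 118, 105), (-11, 45, 44, 39), (-10, 15, 14, 13), (-9, 18, 17, 18), (-8, 23, 22, 22), (-7, 17, 17, 17), (-6, 11, 12, 14), (-5, 13, 14, 15), (-4, 80, 76, 68), (-3, 122, 116, 104), (-2, 123, 117, 104), (-1, 154, 107, 69), (0, 166, 103, 44), (0, 167, 104, 46), (1, 167, 104, 45), (2, 167, 104, 46), (3, 167, 104, 46), (4, 166, 103, 45), (5, 167, 105, 47), (6, 160, 98, 42), (7, 76, 44, 19), (8, 80, 47, 19), (9, 81, 48, 22), (10, 78, 44, 20), (11, 78, 47, 18), (12, 81, 46, 20), (13, 78, 44, 22), (14, 77, 43, 19)]
```

Call:
send_rows(
  linear=[
    [0.03,0,0],
    [0.03,0,0],
    [0.03,0,0],
    [0.02,0,0],
    [0,0,0],
  ],
  twist=[
    [0,0,0],
    [0,0,0],
    [0,0,0],
    [0,0,0],
    [0,0,0],
  ],
  hand=[0,0,0,0,0],
)

```text
time: 12.3
tool_pos: [0.4856, 0.0872, 0.0711]
tool_rot: [-2.33, -2.107, -0.0]
ft_force: [-0.3, -0.3, -1.3]
opening: 0.194
grasp_force: 30.0
```

```bash
cat > col.py <<'E'
from h import *
# collar front edge (z .127) and board outer edge (z .136) along ax, from the wrist view
delta([.4851,.0821,.0711])
w=cam("wrist");im=snapshot("wrist")
n=np.array([.4903,.119,0]);ax=np.array([.098,.9952,0]);lat=np.array([.9952,-.098,0])
for l in(-.012,.011):
  for z in(.127,.136):
    A=np.arange(-.02,.0121,.0005)
    px=np.array([proj(w,n+ax*a+lat*l+[0,0,z]) for a in A],np.float32)
    v=cv2.remap(im,px[:,:1],px[:,1:],cv2.INTER_LINEAR).reshape(-1,3).astype(int)
    s=''.join('B' if c.max()<16 else 'b' if c.max()<40 else 'O' if c[0]-c[2]>75 and c[0]>120 else 'o' if c[0]-c[2]>40 else '.' for c in v)
    print(l,z,s[:40],'|0|',s[40:])
E
python3 col.py
```

```text
pos [0.4856 0.0872 0.0711] xang 84.26 z [ 0.e+00  1.e-04 -1.e+00] t 12.3 units [-0.102 -0.001  0.001] F [-0.3 -0.3 -1.3] open 18.0052588248204 29.990878701210022
-0.012 0.127 bb.........................bbbbbbbbooooO |0| OOOOOOOOOOOOOoooooooooooo
-0.012 0.136 b................................bbbbbbb |0| boooOOOOOOOOOOOOOoooooooo
0.011 0.127 ...........................bbbbbbbbooooo |0| OOOOOOOOOOOOOoooooooooooo
0.011 0.136 ...................................bbbbb |0| .ooooOOOOOOOOOOOOoooooooo
```

The collar is about 1 mm from the board. I'll press on a little until I see contact.

Call:
send_rows(
  linear=[
    [0.01,0,0],
    [0.01,0,0],
    [0.01,0,0],
    [0.01,0,0],
    [0.01,0,0],
    [0.01,0,0],
  ],
  twist=[
    [0,0,0],
    [0,0,0],
    [0,0,0],
    [0,0,0],
    [0,0,0],
    [0,0,0],
  ],
  hand=[0,0,0,0,0,0],
)

```text
time: 12.85
tool_pos: [0.4858, 0.0895, 0.0711]
tool_rot: [2.33, 2.107, -0.001]
ft_force: [-0.6, -3.7, -0.4]
opening: 0.19
grasp_force: 30.0
```

```bash
python3 col.py; python3 - <<'E'
from h import *
a=cv2.imread("pics/top5.png");b=snapshot("top")[:,:,::-1]
# tray -x lower-left corner & wall (unoccluded?) shift
for y0,y1,x0,x1 in((300,335,145,190),(250,270,160,200),(268,300,170,190)):
    m=cv2.matchTemplate(b[y0-5:y1+5,x0-5:x1+5].copy(),a[y0:y1,x0:x1].copy(),cv2.TM_CCOEFF_NORMED);_,v,_,(x,y)=cv2.minMaxLoc(m)
    k=m[y,x-1:x+2];print(v,x-5+(k[0]-k[2])/(2*(k[0]-2*k[1]+k[2])),y-5)
E
```

```text
pos [0.4858 0.0895 0.0711] xang 84.26 z [-2.e-04 -9.e-04 -1.e+00] t 12.85 units [-0.15   0.     0.001] F [-0.6 -3.7 -0.4] open 17.62489648950957 29.993987381458282
-0.012 0.127 bbbbbbb.........................bbb.oooo |0| oooOOOOOOOOOOoooooooooooo
-0.012 0.136 bbbbbb................................bb |0| booooooooOOOOOOOOOooooooo
0.011 0.127 ................................bbbooooo |0| oooOOOOOOOOOOoooooooooooo
0.011 0.136 ........................................ |0| .ooooooooOOOOOOOOOoooooooTraceback (most recent call last):
  File "<stdin>", line 6, in <module>
IndexError: index 0 is out of bounds for axis 0 with size 0
```

Call:
send_rows(
  linear=[
    [0.01,0,0],
    [0.01,0,0],
    [0,0,0.02],
    [0,0,0.02],
    [0,0,0.02],
    [0,0,0],
  ],
  twist=[
    [0,0,0],
    [0,0,0],
    [0,0,0],
    [0,0,0],
    [0,0,0],
    [0,0,0],
  ],
  hand=[0,0,0,0,0,0],
)

```text
time: 13.45
tool_pos: [0.486, 0.091, 0.0679]
tool_rot: [-2.33, -2.107, -0.0]
ft_force: [-0.3, -2.9, -0.2]
opening: 0.189
grasp_force: 30.0
```

```bash
python3 col.py
```

```text
pos [0.486  0.091  0.0679] xang 84.25 z [ 0.e+00  1.e-04 -1.e+00] t 13.45 units [-0.179 -0.001 -0.063] F [-0.3 -2.9 -0.2] open 17.559144840506114 29.991764724254608
-0.012 0.127 bBbbbbbbb............................boo |0| oooooooOOOOOOOOOooooooooo
-0.012 0.136 bbbbbbbbbb.............................. |0| ...boooooooooOOOOOOOOoooo
0.011 0.127 .....................................boo |0| oooooooOOOOOOOOOooooooooo
0.011 0.136 ........................................ |0| ....oooooooooOOOOOOOooooo
```

Contact is confirmed: about 3 N on the wrist, and the tote slid 1.5 mm with the collar. Next I release, rise and move over the middle of the bar.

Call:
send_rows(
  linear=[
    [0,0,0],
    [0,0,0],
    [0,0,0],
    [0,0,0],
    [0,0,0],
    [0,0,0],
    [0,0,-0.15],
    [0,0,-0.25],
    [0,0,-0.3],
    [0,0,-0.3],
    [0,0,-0.2],
    [0,0,-0.1],
  ],
  twist=[
    [0,0,0],
    [0,0,0],
    [0,0,0],
    [0,0,0],
    [0,0,0],
    [0,0,0],
    [0,0,0],
    [0,0,0],
    [0,0,0],
    [0,0,0],
    [0,0,0],
    [0,0,0],
  ],
  hand=[22,26,32,40,46,50,50,50,50,50,50,50],
)

```text
time: 14.5
tool_pos: [0.4875, 0.0911, 0.1361]
tool_rot: [2.328, 2.106, 0.005]
ft_force: [0.5, -0.1, 0.4]
opening: 0.538
grasp_force: 0.0
```

```bash
cat > prof.py <<'E'
from h import *
delta([.486,.091,.0679])
n=np.array([.4903,.119,0])+.0017*np.array([.098,.9952,0]);ax=np.array([.098,.9952,0]);lat=np.array([.9952,-.098,0])
w=cam("wrist");im=snapshot("wrist");cv2.imwrite("pics/w9.png",im[:,:,::-1])
g=cv2.GaussianBlur(cv2.cvtColor(im,cv2.COLOR_RGB2GRAY),(3,3),0)
for al in(.015,.03,.045,.06):
    L=np.arange(-.014,.0141,.002);px=np.array([proj(w,n+ax*al+lat*l+[0,0,.114]) for l in L],np.float32)
    print(al,px[7].astype(int),cv2.remap(g,px[:,:1],px[:,1:],cv2.INTER_LINEAR).ravel())
t=cam("top");im=snapshot("top");cv2.imwrite("pics/top9.png",im[:,:,::-1])
g=cv2.GaussianBlur(cv2.cvtColor(im,cv2.COLOR_RGB2GRAY),(3,3),0)
for al in(.09,.12,.165,.175,.185,.195):
    px=np.array([proj(t,n+ax*al+lat*l+[0,0,.114]) for l in L],np.float32)
    print("top",al,cv2.remap(g,px[:,:1],px[:,1:],cv2.INTER_LINEAR).ravel())
E
python3 prof.py; python3 col.py
```

```text
pos [0.4875 0.0911 0.1361] xang 84.26 z [ 3.7e-03  3.0e-04 -1.0e+00] t 14.5 units [-0.006 -0.034  1.363] F [ 0.5 -0.1  0.4] open 50.06440229418686 0.0
0.015 [325 187] [ 41  42  44 144 161 161 161 162 162  64  44  43  42  42  40]
0.03 [325 159] [ 61  59  63 152 174 174 173 163 164 129 118 119 119 120 120]
0.045 [325 131] [ 57  62  62 140 164 164 164 165 165 121 111 124 121 121 122]
0.06 [325 101] [ 56  56  56 133 164 163 163 164 164 135 120 120 121 122 122]
top 0.09 [ 95  97  99  99 100 101 102 103 104 105 107 108 110 111 112]
top 0.12 [ 91  94  97 100 102 104 105 106 107 109 110 111 112 113 113]
top 0.165 [ 94  96  98 100 103 104 105 107 109 109 109 110 111 111 110]
top 0.175 [121 122 122 121 122 125 128 129 128 127 125 122 121 121 121]
top 0.185 [122 122 122 120 112 102 105 113 114 116 120 121 121 121 121]
top 0.195 [121 121 121 121 121 121 121 121 120 121 121 121 121 121 121]
pos [0.487  0.0911 0.1348] xang 84.26 z [ 2.7e-03  2.0e-04 -1.0e+00] t 14.6 units [-0.183 -0.024  1.273] F [-0.1  0.5 -0.6] open 49.93094639961598 0.0
-0.012 0.127 ....................................bBBb |0| .ooooooooOOOOOOOOoooooooo
-0.012 0.136 ........................................ |0| bBBboooooooooOOOOOOOooooo
0.011 0.127 .....................................BBb |0| ooooooooooOOOOOOOoooooooo
0.011 0.136 ........................................ |0| ..bboooooooooOOOOOOOooooo
```

Call:
send_rows(
  linear=[
    [0.1,0,0],
    [0.2,0,0],
    [0.25,0,0],
    [0.25,0,0],
    [0.26,0,0],
    [0.25,0,0],
    [0.25,0,0],
    [0.25,0,0],
    [0.2,0,0],
    [0.15,0,0],
    [0,0,0],
    [0,0,0],
  ],
  twist=[
    [0,0,0],
    [0,0,0],
    [0,0,0],
    [0,0,0],
    [0,0,0],
    [0,0,0],
    [0,0,0],
    [0,0,0],
    [0,0,0],
    [0,0,0],
    [0,0,0],
    [0,0,0],
  ],
  hand=[50,50,50,50,50,50,50,50,50,50,50,50],
)

```text
time: 15.65
tool_pos: [0.4968, 0.1987, 0.133]
tool_rot: [2.329, 2.108, -0.001]
ft_force: [-0.7, 0.5, -0.2]
opening: 0.539
grasp_force: 0.0
```

```bash
python3 - <<'E'
from h import *
delta([.486+.108*.0995,.091+.108*.995,.062])
w=cam("wrist");im=snapshot("wrist");cv2.imwrite("pics/w10.png",im[:,:,::-1])
g=cv2.GaussianBlur(cv2.cvtColor(im,cv2.COLOR_RGB2GRAY),(3,3),0)
R=Ro.from_rotvec(read_state()['tool_rot']).as_matrix();p=read_state()['tool_pos']
for a in(-.01,.0,.02,.04,.06):
    L=np.arange(-.016,.0161,.002);q=[p+R[:,0]*a+R[:,1]*l for l in L]
    px=np.array([proj(w,[x[0],x[1],.113]) for x in q],np.float32)
    print(a,px[8].astype(int),cv2.remap(g,px[:,:1],px[:,1:],cv2.INTER_LINEAR).ravel())
E
```

```text
pos [0.4968 0.1987 0.133 ] xang 84.31 z [-2.e-04 -3.e-04 -1.e+00] t 15.65 units [-0.004  0.     1.421] F [-0.7  0.5 -0.2] open 50.118122937075704 0.0
-0.01 [325 281] [ 61  55  55  50  49 103 105 105 104 104 103  52 106 109 115 119 119]
0.0 [325 265] [ 60  61  61  61  62 104 105 105 105 104 104 120 113 111 111 111 111]
0.02 [325 231] [ 66  66  66  67  66 105 105 106 105 105 106  67  66  67  66  66 111]
0.04 [325 196] [ 68  68  69  68  70 162 167 168 167 168 169  98  85  82  82  81  81]
0.06 [325 160] [117 118  91  71  70 162 171 171 172 172 172 136 134 133 134 135 136]
```

The bar is centred under the fingers. I'll descend and grip.

Call:
send_rows(
  linear=[
    [0,0,0.1],
    [0,0,0.15],
    [0,0,0.15],
    [0,0,0.15],
    [0,0,0.15],
    [0,0,0.15],
    [0,0,0.15],
    [0,0,0.15],
    [0,0,0.12],
    [0,0,0.1],
    [0,0,0.05],
    [0,0,0],
  ],
  twist=[
    [0,0,0],
    [0,0,0],
    [0,0,0],
    [0,0,0],
    [0,0,0],
    [0,0,0],
    [0,0,0],
    [0,0,0],
    [0,0,0],
    [0,0,0],
    [0,0,0],
    [0,0,0],
  ],
  hand=[50,50,50,50,50,50,50,50,50,50,50,50],
)

```text
time: 16.7
tool_pos: [0.4964, 0.1983, 0.0614]
tool_rot: [-2.33, -2.107, 0.001]
ft_force: [0.3, 0.2, 0.6]
opening: 0.536
grasp_force: 0.0
```

Call:
send_rows(
  linear=[
    [0,0,0],
    [0,0,0],
    [0,0,0],
    [0,0,0],
    [0,0,0],
    [0,0,0],
    [0,0,0],
    [0,0,0],
    [0,0,0],
    [0,0,0],
    [0,0,0],
    [0,0,0],
  ],
  twist=[
    [0,0,0],
    [0,0,0],
    [0,0,0],
    [0,0,0],
    [0,0,0],
    [0,0,0],
    [0,0,0],
    [0,0,0],
    [0,0,0],
    [0,0,0],
    [0,0,0],
    [0,0,0],
  ],
  hand=[40,30,24,20,16,14,12,8,4,0,0,0],
)

```text
time: 17.7
tool_pos: [0.4969, 0.1985, 0.0622]
tool_rot: [2.33, 2.107, 0.0]
ft_force: [0.2, -1.1, 1.2]
opening: 0.124
grasp_force: 30.0
```

Call:
send_rows(
  linear=[
    [0,0,-0.03],
    [0,0,-0.03],
    [0,0,-0.03],
    [0,0,-0.03],
    [0,0,-0.03],
    [0,0,-0.03],
    [0,0,-0.03],
    [0,0,-0.03],
    [0,0,-0.04],
    [0,0,-0.05],
    [0,0,-0.05],
    [0,0,0],
  ],
  twist=[
    [0,0,0],
    [0,0,0],
    [0,0,0],
    [0,0,0],
    [0,0,0],
    [0,0,0],
    [0,0,0],
    [0,0,0],
    [0,0,0],
    [0,0,0],
    [0,0,0],
    [0,0,0],
  ],
  hand=[0,0,0,0,0,0,0,0,0,0,0,0],
)

```text
time: 18.7
tool_pos: [0.4972, 0.1986, 0.0818]
tool_rot: [2.33, 2.107, 0.001]
ft_force: [0.9, -0.7, -6.2]
opening: 0.124
grasp_force: 30.0
```

```bash
cat > lev.py <<'E'
from h import *
import sys
delta([.497,.1985,.0622+.108]);print("moment",read_state()['moment'].round(3))
# lids: orange and green centroids in scene (and top), board-top corner via brown contours in scene
a=snapshot("scene");cv2.imwrite(f"pics/sc_{sys.argv[1]}.png",a[:,:,::-1]);s=cam("scene")
for k in("orange","green"):
    m,l,b=blobs(a,*COL[k],25)
    for i,st,ce in b:
        if 370<ce[0]<520 and ce[1]>140: print(k,st[4],ce.round(1))
m,l,b=blobs(a,*COL["brown"],100)
for i,st,ce in b:
    if 370<ce[0]<520 and 130<ce[1]<320:
        p=np.argwhere(l==i)[:,::-1].astype(np.float32);print("brown",st,np.round(cv2.boxPoints(cv2.minAreaRect(p)),1).tolist())
E
python3 lev.py 1
```

```text
pos [0.4972 0.1986 0.0818] xang 84.26 z [ 8.e-04  2.e-04 -1.e+00] t 18.7 units [-1.000e-03 -2.000e-03 -1.768e+00] F [ 0.9 -0.7 -6.2] open 11.513745512946446 29.998258352279663
moment [-0.015 -0.063 -0.012]
green 68 [415.1 248.1]
brown [391 215  22  48 619] [[390.5, 261.8999938964844], [392.1000061035156, 214.8000030517578], [412.70001220703125, 215.5], [411.1000061035156, 262.6000061035156]]
brown [456 238  30  54 578] [[453.79998779296875, 288.3999938964844], [469.79998779296875, 234.10000610351562], [485.3999938964844, 238.6999969482422], [469.3999938964844, 292.8999938964844]]
brown [432 263  26  23 463] [[432.0, 285.0], [432.0, 263.0], [457.0, 263.0], [457.0, 285.0]]
```

The tote's weight is on the bar and the moment is small. I'll continue to 10 cm.

Call:
send_rows(
  linear=[
    [0,0,-0.03],
    [0,0,-0.06],
    [0,0,-0.1],
    [0,0,-0.1],
    [0,0,-0.1],
    [0,0,-0.1],
    [0,0,-0.1],
    [0,0,-0.1],
    [0,0,-0.1],
    [0,0,-0.1],
    [0,0,-0.1],
    [0,0,-0.1],
  ],
  twist=[
    [0,0,0],
    [0,0,0],
    [0,0,0],
    [0,0,0],
    [0,0,0],
    [0,0,0],
    [0,0,0],
    [0,0,0],
    [0,0,0],
    [0,0,0],
    [0,0,0],
    [0,0,0],
  ],
  hand=[0,0,0,0,0,0,0,0,0,0,0,0],
)

```text
time: 19.75
tool_pos: [0.4968, 0.1985, 0.1361]
tool_rot: [2.33, 2.107, 0.0]
ft_force: [-0.3, -0.2, -6.5]
opening: 0.127
grasp_force: 30.0
```

Call:
send_rows(
  linear=[
    [0,0,-0.1],
    [0,0,-0.1],
    [0,0,-0.1],
    [0,0,-0.1],
    [0,0,-0.1],
    [0,0,-0.07],
    [0,0,-0.05],
    [0,0,-0.03],
    [0,0,-0.02],
    [0,0,0],
    [0,0,0],
    [0,0,0],
  ],
  twist=[
    [0,0,0],
    [0,0,0],
    [0,0,0],
    [0,0,0],
    [0,0,0],
    [0,0,0],
    [0,0,0],
    [0,0,0],
    [0,0,0],
    [0,0,0],
    [0,0,0],
    [0,0,0],
  ],
  hand=[0,0,0,0,0,0,0,0,0,0,0,0],
)

```text
time: 20.75
tool_pos: [0.4966, 0.1984, 0.1688]
tool_rot: [-2.33, -2.107, 0.001]
ft_force: [-0.5, 0.9, -7.3]
opening: 0.126
grasp_force: 30.0
```

```bash
python3 lev.py 2; python3 - <<'E'
from h import *
s=cam("scene");im=cv2.imread("pics/sc_2.png")[:,:,::-1].copy()
o=cv2.imread("pics/scene5.png")[:,:,::-1].copy()
def rects(a,y0):
    m,l,b=blobs(a,*COL["brown"],100)
    return [(st,ce.round(1).tolist()) for i,st,ce in b if 370<ce[0]<520 and y0<ce[1]<320]
print("before",rects(o,150));print("now",rects(im,60))
# predicted top corners if level and raised by h
ax=np.array([.098,.9952,0]);lat=np.array([.9952,-.098,0]);n=np.array([.4903,.119,.136])+.0017*ax
for h in(0,.1): print(h,[proj(s,n+ax*a+lat*l+[0,0,h]).round(1).tolist() for a in(.004,.156) for l in(-.035,.035)])
E
```

```text
pos [0.4966 0.1984 0.1688] xang 84.26 z [-6.e-04 -1.e-04 -1.e+00] t 20.75 units [ 0.002  0.008 -0.028] F [-0.5  0.9 -7.3] open 11.683749800544682 29.998137652873993
moment [ 0.021 -0.088 -0.008]
green 65 [420.4 215.1]
brown [395 177  23  54 771] [[394.3999938964844, 229.6999969482422], [397.3999938964844, 176.60000610351562], [418.5, 177.6999969482422], [415.5, 230.89999389648438]]
brown [464 202  33  60 665] [[461.0, 258.8999938964844], [479.70001220703125, 197.39999389648438], [496.20001220703125, 202.39999389648438], [477.5, 263.8999938964844]]
brown [439 230  27  23 503] [[439.0, 230.0], [465.0, 230.0], [465.0, 252.0], [439.0, 252.0]]
before [(array([390, 209,  25,  58, 839], dtype=int32), [401.0, 237.8]), (array([455, 243,  28,  47, 506], dtype=int32), [467.6, 268.2]), (array([430, 266,  25,  23, 448], dtype=int32), [442.0, 277.3])]
now [(array([395, 177,  23,  54, 771], dtype=int32), [405.0, 205.5]), (array([464, 202,  33,  60, 665], dtype=int32), [477.5, 232.8]), (array([439, 230,  27,  23, 503], dtype=int32), [451.9, 241.1])]
0 [[414.6, 208.1], [394.1, 224.9], [482.5, 242.6], [463.2, 262.4]]
0.1 [[421.2, 166.8], [399.4, 183.1], [494.8, 200.4], [474.5, 219.7]]
```

```bash
python3 - <<'E'
from h import *
s,t=cam("scene"),cam("top")
im={"b":cv2.imread("pics/scene5.png")[:,:,::-1].copy(),"n":cv2.imread("pics/sc_2.png")[:,:,::-1].copy()}
top=snapshot("top");cv2.imwrite("pics/top_lift.png",top[:,:,::-1])
ax=np.array([.098,.9952,0]);lat=np.array([.9952,-.098,0]);n=np.array([.4903,.119,0])+.0017*ax
m,l,b=blobs(im["n"],*COL["red"],15);print("red scene",[(st[:4].tolist(),ce.round(1).tolist()) for i,st,ce in b])
for z in(.205,.215,.225): print("pred red",z,proj(s,n-ax*.034+[0,0,z]).round(1),"tip",proj(s,n+ax*.19+[0,0,z]).round(1))
m,l,b=blobs(top,*COL["red"],15);print("red top",[(st[:4].tolist(),ce.round(1).tolist()) for i,st,ce in b])
for k in("orange","green"):
    for c,I in(("b",im["b"]),("n",im["n"]),("top",top)):
        lo,hi=((8,150,90),(20,255,255)) if k=="orange" else ((50,120,50),(80,255,255))
        mm,l,b=blobs(I,lo,hi,20);print(k,c,[(st.tolist(),ce.round(1).tolist()) for i,st,ce in b if (370<ce[0]<520 if c!="top" else ce[0]<260) ][:6])
# brown top-edge rows by column
for c in im:
    h=cv2.cvtColor(im[c],cv2.COLOR_RGB2HSV);mm=cv2.inRange(h,np.array(COL["brown"][0]),np.array(COL["brown"][1]))
    print(c,[(u,int(np.where(mm[150:300,u])[0].min()+150),int(np.where(mm[150:300,u])[0].max()+150)) for u in list(range(390,424,3))+list(range(455,500,3)) if mm[150:300,u].any()])
E
```

```text
red scene [([382, 167, 23, 15], [392.9, 173.2])]
pred red 0.205 [392.3 180.3] tip [499.  232.5]
pred red 0.215 [392.8 176.1] tip [500.4 228.1]
pred red 0.225 [393.3 171.8] tip [501.8 223.6]
red top [([230, 281, 34, 13], [246.6, 286.9])]
orange b [([394, 209, 21, 16, 44], [404.6, 216.5]), ([463, 244, 19, 19, 69], [472.2, 253.3]), ([431, 267, 24, 22, 402], [442.2, 277.2])]
orange n [([475, 202, 21, 19, 69], [484.9, 211.4]), ([441, 231, 24, 22, 421], [452.4, 241.1])]
orange top [([219, 263, 9, 42, 193], [223.1, 283.8])]
green b [([408, 244, 23, 19, 326], [419.3, 252.4])]
green n [([415, 207, 24, 17, 278], [426.7, 214.9])]
green top [([215, 129, 16, 27, 206], [223.3, 142.1]), ([202, 135, 11, 20, 107], [206.2, 146.0]), ([194, 287, 25, 19, 360], [205.9, 295.3])]
b [(390, 250, 264), (393, 225, 266), (396, 222, 264), (399, 220, 261), (402, 217, 258), (405, 214, 256), (408, 212, 246), (411, 209, 229), (414, 209, 211), (455, 288, 289), (458, 272, 288), (461, 262, 287), (464, 259, 286), (467, 256, 288), (470, 253, 280), (473, 250, 276), (476, 247, 263), (479, 244, 254), (482, 244, 245)]
n [(396, 181, 228), (399, 180, 230), (402, 179, 229), (405, 174, 227), (408, 188, 224), (411, 191, 221), (414, 192, 211), (417, 194, 204), (455, 153, 252), (458, 167, 252), (461, 233, 250), (464, 236, 257), (467, 162, 263), (470, 156, 259), (473, 222, 257), (476, 150, 249), (479, 215, 246), (482, 212, 243), (485, 209, 239), (488, 206, 213), (491, 204, 215), (494, 202, 208)]
```

```bash
python3 - <<'E'
from h import *
s,t=cam("scene"),cam("top")
for nm,p,ob in(("green",(.4811,.1635,.056),(426.7-419.3,-37.5)),("orange",(.516,.2327,.056),(10.2,-36.1))):
    p=np.array(p)
    for h in(.09,.1): print(nm,h,(proj(s,p+[0.0002,.0017,h])-proj(s,p)).round(1),"obs",ob)
a=cv2.imread("pics/sc_2.png");g=cv2.cvtColor(a,cv2.COLOR_BGR2GRAY)
# edge-match: templates of far-board upper part, orange lid, green lid bottom, tray right corner, before -> now
b=cv2.imread("pics/scene5.png")
ax=np.array([.098,.9952,0]);lat=np.array([.9952,-.098,0]);n=np.array([.4903,.119,0])
def match(nm,P,w,dx=0,dy=0):
    P=np.array(P);u,v=(proj(s,P)+[dx,dy]).astype(int);T=b[v-w:v+w+1,u-w:u+w+1]
    e=(proj(s,P+[.0002,.0017,.1])-proj(s,P)).round().astype(int);x0,y0=u+e[0]-w-8,v+e[1]-w-14
    m=cv2.matchTemplate(a[y0:y0+2*w+29,x0:x0+2*w+17],T,cv2.TM_CCOEFF_NORMED);_,sc,_,(x,y)=cv2.minMaxLoc(m)
    f=lambda k:(k[0]-k[2])/(2*(k[0]-2*k[1]+k[2])) if len(k)==3 else 0
    y+=f(m[y-1:y+2,x]) if y>0 else 0
    dv=y0+y-(v-w);d=[proj(s,P+[.0002,.0017,h])[1]-proj(s,P)[1] for h in(.0,.05,.1,.12)]
    print(nm,(u,v),"score",round(float(sc),3),"dv",round(float(dv),2),"h",np.interp(-dv,-np.array(d),[0,.05,.1,.12]).round(4))
match("far top -x",n+ax*.156-lat*.035+[0,0,.136],7)
match("far top +x",n+ax*.156+lat*.035+[0,0,.136],7)
match("near top +x",n+ax*.004+lat*.035+[0,0,.136],6)
match("near base +x",n+ax*.008+lat*.033+[0,0,.045],7)
match("tray near +x rim",n+lat*.06+[0,0,.045],7)
match("tray near +x base",n+lat*.06+[0,0,.0],7)
match("tray far +x rim",n+ax*.16+lat*.06+[0,0,.045],7)
match("tray far +x base",n+ax*.16+lat*.06,7)
match("tray far -x rim",n+ax*.16-lat*.06+[0,0,.045],7)
match("tub b",(.516,.2327,.056),11)
match("tub a",(.4811,.1635,.050),8)
E
```

```text
green 0.09 [  6.7 -33. ] obs (7.399999999999977, -37.5)
green 0.1 [  7.5 -37. ] obs (7.399999999999977, -37.5)
orange 0.09 [  8.6 -33.2] obs (10.2, -36.1)
orange 0.1 [  9.6 -37.3] obs (10.2, -36.1)
far top -x (np.int64(481), np.int64(242)) score 0.762 dv -37.88 h 0.0911
far top +x (np.int64(462), np.int64(261)) score 0.896 dv -37.01 h 0.0884
near top +x (np.int64(393), np.int64(224)) score 0.749 dv -29.37 h 0.0722
near base +x (np.int64(391), np.int64(258)) score 0.986 dv -36.02 h 0.0988
tray near +x rim (np.int64(380), np.int64(263)) score 0.988 dv -36.07 h 0.0987
tray near +x base (np.int64(378), np.int64(278)) score 0.988 dv -34.49 h 0.1002
tray far +x rim (np.int64(448), np.int64(304)) score 0.845 dv -34.66 h 0.0945
tray far +x base (np.int64(444), np.int64(319)) score 0.963 dv -34.12 h 0.0991
tray far -x rim (np.int64(480), np.int64(270)) score 0.974 dv -34.88 h 0.0955
tub b (np.int64(441), np.int64(275)) score 0.874 dv -36.4 h 0.0978
tub a (np.int64(418), np.int64(252)) score 0.488 dv -36.61 h 0.0998
```

Near end is up about 99 mm and the far end about 96 mm, a tilt of roughly 1°. I'll trim that slightly, hold, and re-check for drift.

Call:
send_rows(
  linear=[
    [0,0,-0.01],
    [0,0,0],
    [0,0,0],
    [0,0,0],
    [0,0,0],
    [0,0,0],
    [0,0,0],
    [0,0,0],
    [0,0,0],
    [0,0,0],
    [0,0,0],
    [0,0,0],
  ],
  twist=[
    [0,0.001,0],
    [0,0.001,0],
    [0,0.001,0],
    [0,0.001,0],
    [0,0,0],
    [0,0,0],
    [0,0,0],
    [0,0,0],
    [0,0,0],
    [0,0,0],
    [0,0,0],
    [0,0,0],
  ],
  hand=[0,0,0,0,0,0,0,0,0,0,0,0],
)

```text
time: 21.85
tool_pos: [0.4968, 0.1985, 0.1696]
tool_rot: [-2.324, -2.102, -0.015]
ft_force: [0.1, 0.6, -7.1]
opening: 0.126
grasp_force: 30.0
```

```bash
cat > fin.py <<'E'
from h import *
s=cam("scene");a=snapshot("scene")[:,:,::-1].copy();b=cv2.imread("pics/scene5.png");delta([.497,.1985,.17]);print(abs(read_state()['qvel']).max())
ax=np.array([.098,.9952,0]);lat=np.array([.9952,-.098,0]);n=np.array([.4903,.119,0])
def match(nm,P,w):
    P=np.array(P);u,v=proj(s,P).astype(int);T=b[v-w:v+w+1,u-w:u+w+1]
    e=(proj(s,P+[.0002,.0017,.1])-proj(s,P)).round().astype(int);x0,y0=u+e[0]-w-8,v+e[1]-w-14
    m=cv2.matchTemplate(a[y0:y0+2*w+29,x0:x0+2*w+17],T,cv2.TM_CCOEFF_NORMED);_,sc,_,(x,y)=cv2.minMaxLoc(m)
    k=m[y-1:y+2,x];dv=y0+y-(v-w)+(k[0]-k[2])/(2*(k[0]-2*k[1]+k[2]))
    d=[proj(s,P+[.0002,.0017,h])[1]-proj(s,P)[1] for h in(.0,.05,.1,.12)]
    print(nm,round(float(sc),3),"h",np.interp(-dv,-np.array(d),[0,.05,.1,.12]).round(4))
match("near base",n+ax*.008+lat*.033+[0,0,.045],7)
match("near rim",n+lat*.06+[0,0,.045],7)
match("near bottom",n+lat*.06,7)
match("far rim +x",n+ax*.16+lat*.06+[0,0,.045],7)
match("far bottom",n+ax*.16+lat*.06,7)
match("far rim -x",n+ax*.16-lat*.06+[0,0,.045],7)
match("tub b",(.516,.2327,.056),11)
for nm in("soap","softener","dish"):pass
d=cv2.absdiff(a,b)[:, :370].max(2)>60;print("changed px in bystander area",d[225:380,150:370].sum())
E
python3 fin.py
```

```text
pos [0.4968 0.1984 0.1696] xang 84.26 z [ 0.0012  0.0125 -0.9999] t 21.9 units [ 0.002  0.004 -0.008] F [ 0.4 -0.1 -7.7] open 11.774132997350721 29.998084902763367
0.0006604874313360171
near base 0.982 h 0.0984
near rim 0.988 h 0.0984
near bottom 0.992 h 0.0997
far rim +x 0.831 h 0.0947
far bottom 0.967 h 0.0993
far rim -x 0.924 h 0.0951
tub b 0.894 h 0.0988
changed px in bystander area 4
```

```bash
python3 -c "
from station import *
print(close_job())"
```

```text
the job is handed in; nothing more can be done
None
```

I've handed the job in: the bar is through both eyelets with its collar against the near board, and the arm holds the tote motionless by the bar's middle about 10 cm up. It measured level to within about 1–2°, tub B measured steady (tub A only partly visible by then), and the bystanders' area of the picture was unchanged.

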